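# Tip two instrument cases onto their backs, push the stamped one to the dispatch line

## Task

Two instrument cases stand side by side on the bench, and one of them has the green release stamp on its underside. With your fingertips tip each case towards you (towards the robot) onto its back, so that its base faces away from you and shows whether it is stamped; then push the stamped case, still on its back, away from you until the bottom edge of its base lies on the yellow dispatch line, base square to the line. Do not grip, lift or carry anything, leave the other case lying on its back where you tipped it, and leave the cup, the red adapter and the bottle where they are.

Things in the scene. Friction and masses are not known exactly. Their poses are not given: they have to be found in the camera images.
- crate_a: closed white case with flat blue lid, 100 mm deep (own x), 160 wide (own y), 115 high (own z, base to lid), about 0.6 kg, centre of mass 45 mm above its base. Origin: centre of the underside. Own x points to the wall facing away from the robot at the start, when it stands upright, turned up to 0.25 rad. White underside with a green stamp in its middle, a disc in an 80 mm ring. May stand left or right; looks like crate_b until tipped.
- crate_b: closed white case with flat blue lid, 100 mm deep (own x), 160 wide (own y), 115 high (own z, base to lid), about 0.6 kg, centre of mass 45 mm above its base. Origin: centre of the underside. Own x points to the wall facing away from the robot at the start, when it stands upright, turned up to 0.25 rad. Plain white underside. May stand left or right. Both stand on a 4 mm black rubber foot rim, flush with the walls.
- crate_a_heel (a point): crate_a: middle of its bottom edge nearest the robot (own x = -50 mm), at bench height. It pivots there when its far wall is pulled towards the robot near the top (about 2 to 5 N; the rubber rim does not slip). Past about 48 degrees it overbalances and drops by itself onto the wall that faced the robot.
- crate_b_heel (a point): crate_b: middle of its bottom edge nearest the robot, as for crate_a. A case on its back is 100 mm high and 115 mm long; its lid then faces the robot and its base stands upright, facing away. The heel stays at bench height throughout.
- line: the dispatch line: a strip of yellow tape stuck flat on the bench beyond the cases, 50 mm wide (own x) and 660 mm long (own y), under 1 mm thick. Origin: its centre; own x points away from the robot. It is turned at most 0.08 rad.
- cup: bystander: small open steel cup between the two cases, 56 mm across, 42 mm high; origin centre of its underside
- adapter: bystander: red printed tool adapter with a steel collar, standing, foot 50 x 36 mm, 92 mm high, outside the row of cases (either side); origin centre of its underside
- bottle: bystander: white bottle, 60 mm across, 150 mm high, outside the row of cases on the other side; origin centre of its underside

How it is judged:
On the way:
1. both cases lie on their backs, bases facing away from the robot, before either has reached the line (angle between each of crate_a, crate_b's own x axis and vertical below 0.12 rad and height (world z) of each of crate_a_heel, crate_b_heel below 0.02 m and linear speed of each of crate_a, crate_b below 0.03 m/s and angular speed of each of crate_a, crate_b below 0.2 rad/s and x of each of crate_a, crate_b in the frame of line below -0.06 m), for 0.2 s.
At the end, for the whole second after the job is handed in: the stamped case lies on its back at rest, the bottom edge of its base on the yellow tape (within 30 mm of its middle line) and square to it within 11 degrees; the other lies on its back at rest where it was tipped (within 160 mm of its start), short of the line (angle between each of crate_a, crate_b's own x axis and vertical below 0.12 rad and height (world z) of each of crate_a_heel, crate_b_heel below 0.02 m and linear speed of each of crate_a, crate_b below 0.03 m/s and angular speed of each of crate_a, crate_b below 0.2 rad/s and x of crate_a in the frame of line between -0.03 and 0.03 m and y of crate_a in the frame of line between -0.3 and 0.3 m and angle between the z axis of crate_a and the x axis of line, either way round below 0.2 rad and x of crate_b in the frame of line below -0.06 m and distance of crate_b from where it was at the start of the episode below 0.16 m); the robot touches nothing.
It fails at once if a case is lifted or carried: the edge it pivots on rises over 30 mm above the bench (height (world z) of any of crate_a_heel, crate_b_heel above 0.03 m).
It fails at once if the cup, adapter or bottle is moved over 30 mm or knocked over (distance of any of cup, adapter, bottle from where it was at the start of the episode above 0.03 m or angle between any of cup, adapter, bottle's own z axis and vertical above 0.5 rad).
It also fails if it takes over 70 s, if anything falls off the work surface, if the arm or the gripper's body presses on something with over 40 N, if the wrist force passes 120 N, or if a joint passes its speed limit or range.

## Robot

A 6-joint arm with a two-finger parallel gripper is mounted at the origin on the work surface. World frame = base frame: x ahead of the robot, y to its left, z up, the work surface at z = 0. Lengths are in m, angles in rad, forces in N, time in s.
With the tool pointing down it reaches from about 0.375 to 0.925 m from the base axis. Payload 5.7 kg.
Tool frame: the origin (TCP) lies midway between the tips of the shut fingers; the grasp point (between the pads) lies arm.tcp_to_grasp behind it (arm.tcp_to_grasp is the distance from the TCP to the grasp point, in m); z points along the fingers, y is the direction in which the jaws open and shut (so a half turn about z gives the same grasp; the last joint's range is limited). The gripper opens to 88 mm and grips with 3 to 60 N. Pads are 20 mm wide; open, the fingers measure 115 mm over their backs; the gripper's body (75 mm by 178 mm) begins 61 mm behind the grasp point.
Start: joints at [1.052, 0.359, 1.51, -0, 1.272, -0.115], TCP at [0.236, 0.552, 0.223] pointing down, gripper open.
Joint ranges: [-2.97, 2.97], [-1.01, 2.36], [0.21, 2.38], [-0.96, 4.11], [0.2, 2.71], [-2.98, 2.98]. Speed limits (rad/s): [2.39, 2.39, 3.14, 3.14, 3.14, 3.14].

## Interface

Orientations are given as a unit quaternion [x, y, z, w].
In Python, from rig import arm, eyes gives the robot as it stands. The module is installed in compiled form; this text tells all that it offers. Calls block until the motion is done:
- arm.reach(position, orientation): joint-space move of the TCP to a pose.
- arm.move_straight(position, feed=0.15, rotation=None, threshold=None): straight line of the TCP; rotation=None keeps the orientation; feed is the mean speed in m/s. With threshold (N) it stops when the force on the tool has changed by that much, and returns True; else False.
- arm.move_j(angles): joint-space move.
- arm.gripper_to(opening): opening from 0.0 (shut) to 1.0 (fully open); the grip force is fixed at half the most; returns when the fingers have stopped.
- arm.sleep(seconds).
- arm.solve_ik(position, orientation): joint angles nearest the present ones, or None.
- arm.get_obs(): the state.
- eyes.get_image(name): name is "side" or "top"; returns the picture (420x560x3 uint8, red, green, blue); there is no depth.
- eyes.get_calibration(name): a dict with "camera_matrix" (3x3 intrinsics, pixels), "dist_coeffs" ([k1, k2, p1, p2, k3] as OpenCV has them; the pictures are not rectified), "rvec" (rotation vector, rad) and "tvec" (3), from world to camera coordinates, as OpenCV has them. Camera axes: x right, y down, z forward; pixel columns grow to the right and rows downward; lengths in m; the calibration is good to about 2 mm. A picture is of the moment at which its call begins. get_calibration takes no time and is no camera call.
A pose or a line that the arm cannot do raises arm.Unreachable and nothing moves.
- arm.hand_in(): hands the job in, once; it reports no verdict.
The state is a dict: "time": time; "joints": joint angles; "qvel": joint speeds; "joint_torque": joint torques, N m; "ee_pos": TCP position; "ee_rot": TCP orientation; "contact_force": force on the tool from outside, world axes, zero at the start; "torque": the same for the moment, N m; "gripper_width": opening from 0.0 (shut) to 1.0 (fully open).
Only numpy, scipy, OpenCV 4.12 (cv2) and the standard library are available. Lean on these libraries where they do the work, as an engineer would, in place of code of your own. Each camera call takes 0.05 s, during which the arm holds its last target.

## Working session

There is one attempt and no reset: what is moved stays moved. The work goes in short steps, each a Python script; the robot and the scene stay as the last script left them, time stands still between calls to the robot, and variables do not carry over. Pictures are saved under pics/ and viewed, and the job is handed in when it is done.

```bash
mkdir -p pics; ls; python3 - <<'E'
from rig import arm, eyes
import cv2
o=arm.get_obs()
print({k:o[k] for k in('time','ee_pos','ee_rot','contact_force','gripper_width')},arm.tcp_to_grasp)
for n in('side','top'):
    cv2.imwrite(f'pics/{n}0.png',eyes.get_image(n)[:,:,::-1]); c=eyes.get_calibration(n)
    R=cv2.Rodrigues(c['rvec'])[0]; print(n,c['camera_matrix'],c['dist_coeffs'],-R.T@c['tvec'],R[2])
E
```

```text
pics
{'time': 0.0, 'ee_pos': array([0.2354085 , 0.55114962, 0.22183222]), 'ee_rot': array([ 2.00523960e-01,  9.79688392e-01, -8.47826719e-04, -2.77293953e-04]), 'contact_force': array([0.21537959, 0.66725086, 0.06992932]), 'gripper_width': 1.0014006196865262} 0.0187
side [[404.44148606   0.         282.87918156]
 [  0.         404.44148606 212.95841196]
 [  0.           0.           1.        ]] [0.02947005 0.         0.         0.         0.        ] [ 0.12726558 -0.85601452  0.71333532] [ 0.4160614   0.72355675 -0.55077994]
top [[382.02590937   0.         278.68018588]
 [  0.         382.02590937 207.79779235]
 [  0.           0.           1.        ]] [-0.09077126  0.          0.          0.          0.        ] [ 0.50970774 -0.00108934  1.00323976] [ 0.13133746  0.00601993 -0.99131944]
```

View pics/side0.png

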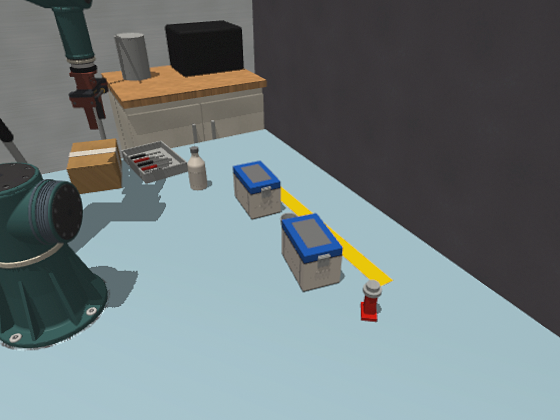

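View pics/top0.png

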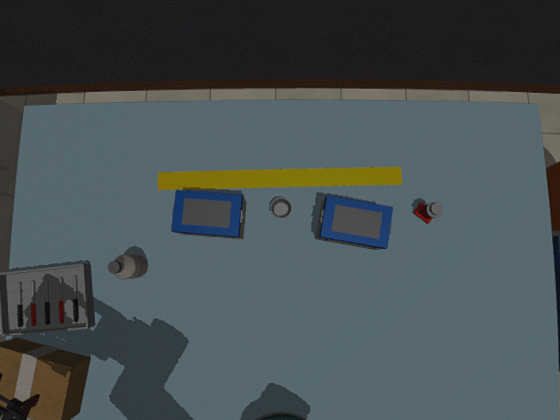

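The top view shows the blue lids at about (208,214) and (356,222), the yellow strip from (158,181) to (402,176), the cup at (281,208), the adapter at (428,212) and the bottle at (127,266). Next I turn these into positions.

```bash
cat > h.py <<'E'
import numpy as np, cv2
from rig import arm, eyes
def ray(n,px,z):
    c=eyes.get_calibration(n);R=cv2.Rodrigues(np.array(c['rvec']))[0];C=-R.T@np.array(c['tvec']).ravel()
    u=cv2.undistortPoints(np.array(px,float).reshape(-1,1,2),c['camera_matrix'],np.array(c['dist_coeffs'])).reshape(-1,2)
    d=np.c_[u,np.ones(len(u))]@R
    return C+d*((z-C[2])/d[:,2])[:,None]
def mask(im,name):
    h=cv2.cvtColor(im,cv2.COLOR_RGB2HSV)
    lo,hi={'blue':((108,150,60),(125,255,255)),'yellow':((20,150,90),(35,255,255)),'red':((0,150,60),(8,255,255)),'green':((40,80,40),(85,255,255))}[name]
    return cv2.inRange(h,lo,hi)
def blobs(m,amin=100):
    cs=cv2.findContours(m,cv2.RETR_EXTERNAL,cv2.CHAIN_APPROX_NONE)[0]
    return sorted([c.reshape(-1,2) for c in cs if cv2.contourArea(c)>amin],key=lambda c:c[:,0].mean())
def rect(P):  # min-area rect in world xy
    (cx,cy),(w,h),a=cv2.minAreaRect((P[:,:2]*1000).astype(np.float32))
    if w>h: w,h,a=h,w,a+90   # w along own x, small
    a=(a+90)%180-90
    return np.array([cx,cy])/1000,(w,h),np.radians(a)
def save(n,f):
    im=eyes.get_image(n);cv2.imwrite(f'pics/{f}.png',im[:,:,::-1]);return im
E
python3 - <<'E'
from h import *
np.set_printoptions(precision=4,suppress=True)
im=eyes.get_image('top')
for b in blobs(mask(im,'blue')): print('lid',rect(ray('top',b,.115)))
for b in blobs(mask(im,'yellow')): print('line',rect(ray('top',b,0)))
for b in blobs(mask(im,'red'),20): print('red',rect(ray('top',b,.0)))
print('cup',ray('top',[[281,208]],.042),'bottle cap',ray('top',[[114,268]],.15),'adapter top',ray('top',[[436,209]],.092))
s=eyes.get_image('side')
for b in blobs(mask(s,'blue')): print('lid side',rect(ray('side',b,.115)))
for b in blobs(mask(s,'yellow')): print('line side',rect(ray('side',b,0)))
E
```

```text
lid (array([0.6163, 0.174 ]), (99.97105407714844, 159.34512329101562), np.float64(-0.08011214664732762))
lid (array([ 0.5944, -0.1775]), (100.2728042602539, 158.23455810546875), np.float64(-0.17536103514039308))
line (array([0.724 , 0.0034]), (48.08363723754883, 657.1952514648438), np.float64(0.020066694109530086))
red (array([0.3562, 0.6698]), (7.576503753662109, 53.26654815673828), np.float64(-1.468409309375443))
red (array([0.3655, 0.5878]), (8.619813919067383, 55.511940002441406), np.float64(-1.5278233680306748))
red (array([ 0.6277, -0.3839]), (33.79860305786133, 48.14811706542969), np.float64(-0.7123804115779828))
cup [[ 0.6365 -0.0011  0.042 ]] bottle cap [[0.4869 0.3761 0.15  ]] adapter top [[ 0.6262 -0.379   0.092 ]]
lid side (array([0.6088, 0.1532]), (108.96797943115234, 188.3724365234375), np.float64(-0.06710673262198015))
lid side (array([ 0.5875, -0.1923]), (106.07254791259766, 180.21600341796875), np.float64(-0.18486039759065123))
line side (array([0.7229, 0.1337]), (47.5731086730957, 194.4355926513672), np.float64(0.02011787049494624))
line side (array([ 0.7293, -0.1869]), (48.192203521728516, 277.9076232910156), np.float64(0.020783067798004585))
```

The measured sizes match the given ones: lids 100×159 mm, tape 48×657 mm. Neither camera can see a base facing +x directly, because the top camera stands at x=0.51 and the bases end up near x=0.56. I'll deal with that once both cases are tipped. The left case goes first.

```bash
cat >> h.py <<'E'
from scipy.spatial.transform import Rotation as Ro
def quat(a):
    y=np.array([-np.sin(a),np.cos(a),0]);z=np.array([0,0,-1.]);x=np.cross(y,z)
    return Ro.from_matrix(np.c_[x,y,z]).as_quat()
def tip(c,a,h=.09,end=56):
    ex=np.array([np.cos(a),np.sin(a)]);H=np.array(c)-.05*ex
    def P(u,z): return np.r_[H+u*ex,z]
    q=quat(a)
    arm.reach(P(.13,.25),q)
    arm.move_straight(P(.13,h),feed=.2)
    print('touched early',arm.move_straight(P(.111,h),feed=.06,threshold=15))
    r=np.hypot(.1,h);p0=np.arctan2(h,.1)
    for t in np.radians([8,16,24,32,40,48,end]):
        f=arm.move_straight(P(r*np.cos(p0+t)+.010*(1),r*np.sin(p0+t)),feed=.07,threshold=40)
        o=arm.get_obs();print(np.degrees(t).round(),o['ee_pos'].round(3),o['contact_force'].round(1),f)
        if f: return
    arm.sleep(.3)
    arm.move_straight(P(r*np.cos(p0+t)+.02,.27),feed=.25)
    print('t',arm.get_obs()['time'])
E
python3 - <<'E'
from h import *
p=arm.get_obs()['ee_pos']
arm.move_straight(p+[0,0,.05],feed=.2)
tip([.6163,.174],-.080)
save('top','top1');save('side','side1')
E
```

```text
touched early False
8.0 [0.664 0.17  0.104] [5.8 0.6 2.4] False
16.0 [0.649 0.172 0.115] [ 5.1 -1.   5.6] False
24.0 [0.632 0.173 0.124] [ 4.1 -0.6  6.6] False
32.0 [0.614 0.174 0.13 ] [3.2 0.7 7.6] False
40.0 [0.594 0.176 0.132] [ 0.5 -0.9  0. ] False
48.0 [0.576 0.177 0.134] [ 0.  -0.   0.5] False
56.0 [0.557 0.179 0.133] [-0.  -0.4 -0.3] False
t 8.0917
```

View pics/side1.png

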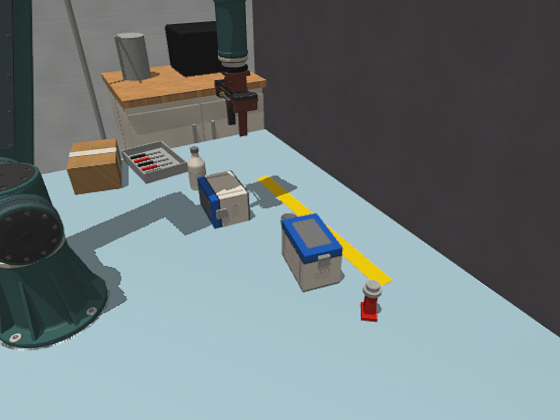

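View pics/top1.png

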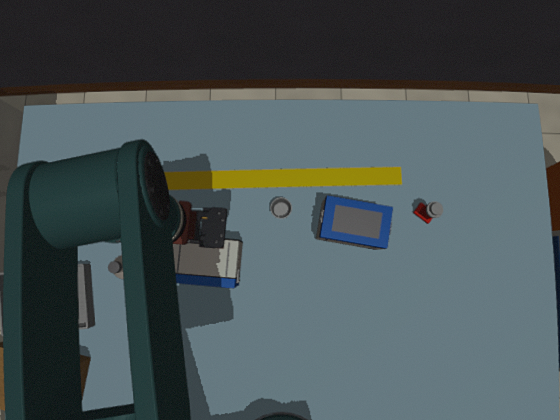

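The left case now lies on its back: in the side view its blue lid faces the robot at about (210,203). The bottle and cup have not moved. Next is the right case.

```bash
python3 - <<'E'
from h import *
tip([.5944,-.1775],-.1754)
p=arm.get_obs()['ee_pos']
arm.reach([.45,0,.35],quat(0))
save('side','side2')
print(arm.get_obs()['time'])
E
```

```text
touched early False
8.0 [ 0.642 -0.186  0.104] [ 6.2 -0.4  3.6] False
16.0 [ 0.627 -0.183  0.115] [4.8 0.6 5.4] False
24.0 [ 0.61  -0.18   0.123] [ 4.7 -0.3  6. ] False
32.0 [ 0.592 -0.177  0.13 ] [ 2.9 -0.2  6.9] False
40.0 [ 0.572 -0.173  0.132] [ 0.7 -0.4  0. ] False
48.0 [ 0.554 -0.17   0.134] [-0.5  0.6  0.5] False
56.0 [ 0.536 -0.167  0.133] [ 0.9 -0.9  0.9] False
t 14.9667
15.8667
```

View pics/side2.png

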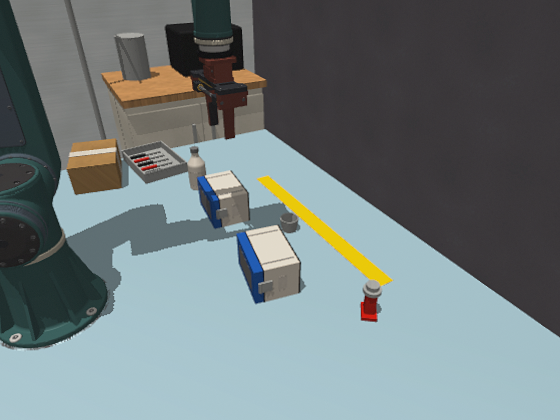

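Both cases lie on their backs with lids facing the robot, at about (212,200) and (262,265). The cup, adapter and bottle are unmoved. Neither base is visible, so I'll yaw the left case clockwise with shut fingertips on the left end of its lid, until its base faces the side camera.

```bash
python3 - <<'E'
from h import *
q=quat(np.pi/2)
if arm.solve_ik([.42,.247,.15],q) is None: q=quat(-np.pi/2)
arm.gripper_to(0)
arm.reach([.412,.247,.25],q)
arm.move_straight([.412,.247,.045],feed=.2)
print('hit',arm.move_straight([.520,.247,.045],feed=.08,threshold=30))
o=arm.get_obs();print(o['ee_pos'],o['contact_force'])
arm.move_straight([.44,.247,.045],feed=.2)
arm.move_straight([.44,.247,.28],feed=.25)
arm.reach([.40,.0,.40],quat(0))
print(arm.get_obs()['time'])
s=save('side','side3');save('top','top3')
cv2.imwrite('pics/crop3.png',cv2.resize(s[130:320,150:420,::-1],None,fx=2.8,fy=2.8,interpolation=cv2.INTER_CUBIC))
for b in blobs(mask(s,'green'),5): print('green',b.mean(0),len(b))
E
```

```text
hit False
[0.52029905 0.24730305 0.04500607] [-2.59285249  2.3147687   1.29723014]
23.65
```

View pics/crop3.png

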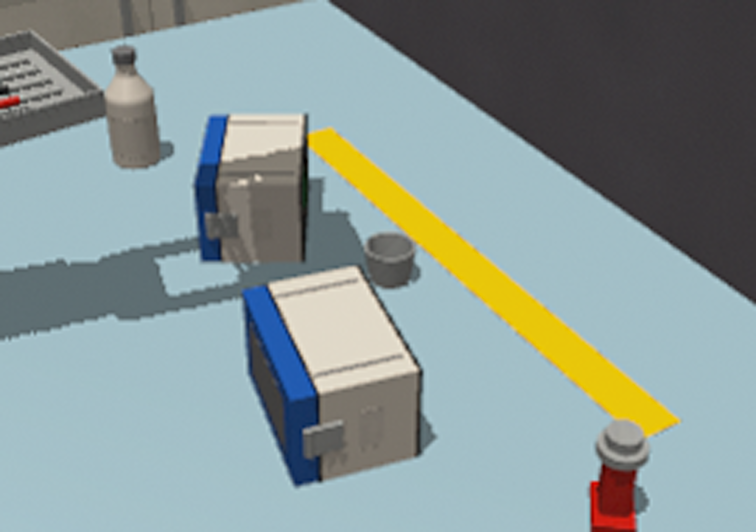

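View pics/top3.png

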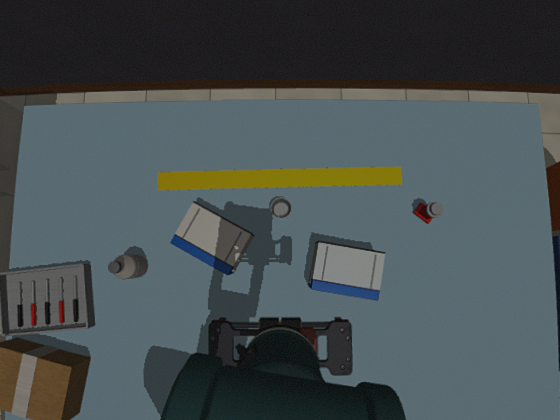

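In the crop, the left case has turned about 30° and its base shows only as a thin sliver at about (305,190), with a hint of green. I'll check the pixels before relying on that.

```bash
python3 - <<'E'
import cv2,numpy as np
s=cv2.imread('pics/side3.png')[:,:,::-1].astype(int)
for r in range(172,226,3): print(r,[tuple(map(int,s[r,c])) for c in range(255,263)])
E
```

```text
172 [(226, 219, 202), (227, 219, 202), (233, 224, 207), (152, 142, 128), (68, 79, 83), (145, 171, 178), (165, 194, 202), (163, 191, 200)]
175 [(225, 218, 202), (227, 220, 204), (208, 196, 180), (118, 110, 99), (66, 79, 82), (144, 170, 179), (163, 194, 205), (160, 191, 204)]
178 [(224, 217, 201), (228, 221, 205), (195, 185, 170), (99, 94, 90), (97, 84, 40), (222, 178, 0), (238, 203, 1), (235, 200, 3)]
181 [(228, 220, 204), (234, 226, 210), (176, 167, 153), (69, 67, 66), (53, 46, 21), (216, 172, 3), (238, 203, 6), (233, 199, 8)]
184 [(130, 124, 113), (134, 129, 118), (95, 91, 83), (30, 29, 28), (40, 44, 47), (140, 167, 180), (166, 189, 192), (195, 180, 128)]
187 [(132, 126, 116), (137, 131, 120), (89, 85, 77), (17, 17, 18), (11, 9, 7), (139, 165, 172), (167, 197, 205), (162, 191, 200)]
190 [(134, 128, 117), (120, 114, 105), (70, 66, 61), (33, 39, 32), (20, 23, 17), (140, 165, 172), (166, 196, 204), (163, 192, 199)]
193 [(135, 129, 118), (105, 100, 91), (53, 49, 46), (20, 38, 23), (15, 25, 15), (114, 133, 140), (135, 159, 165), (132, 155, 162)]
196 [(114, 109, 101), (85, 81, 75), (38, 3
[... 515 characters left out ...]
 (48, 55, 56), (86, 100, 103), (96, 113, 117), (94, 110, 114)]
211 [(107, 101, 94), (111, 105, 98), (72, 67, 63), (18, 16, 16), (59, 67, 69), (88, 103, 107), (95, 111, 116), (94, 110, 114)]
214 [(106, 101, 94), (110, 104, 97), (71, 67, 62), (13, 12, 11), (63, 73, 76), (91, 106, 109), (95, 111, 116), (95, 111, 115)]
217 [(107, 102, 95), (110, 104, 97), (76, 73, 67), (25, 23, 21), (80, 93, 97), (97, 113, 117), (95, 111, 115), (94, 110, 114)]
220 [(107, 101, 94), (109, 104, 96), (75, 71, 66), (31, 30, 29), (80, 94, 98), (96, 112, 117), (95, 111, 115), (94, 110, 114)]
223 [(102, 105, 103), (104, 106, 104), (83, 88, 87), (62, 70, 71), (84, 99, 103), (95, 111, 116), (95, 110, 115), (94, 109, 114)]
```

Rows 190–203 in the middle of the base are clearly green (about (20,42,25)), while the rim around them is neutral black. So the left case is the stamped one. Next I measure its pose from the top view.

```bash
python3 - <<'E'
from h import *
im=cv2.imread('pics/top3.png')[:,:,::-1]
cv2.imwrite('pics/crop4.png',cv2.resize(im[195:280,160:265,::-1],None,fx=7,fy=7,interpolation=cv2.INTER_CUBIC))
for b in blobs(mask(im,'blue'),50): print(rect(ray('top',b,.1)),cv2.boxPoints(cv2.minAreaRect(b.astype(np.float32))))
E
```

```text
(array([0.51884198, 0.18968747]), (21.159526824951172, 156.64332580566406), np.float64(-0.5026839728724978)) [[169.92696 242.43697]
 [174.37825 234.5616 ]
 [231.28511 266.72638]
 [226.83382 274.60175]]
(array([ 0.43618616, -0.14972119]), (20.968494415283203, 158.44190979003906), np.float64(-0.1745177451812195)) [[310.73566 288.44568]
 [312.25226 279.51453]
 [379.04327 290.85638]
 [377.52667 299.78754]]
```

View pics/crop4.png

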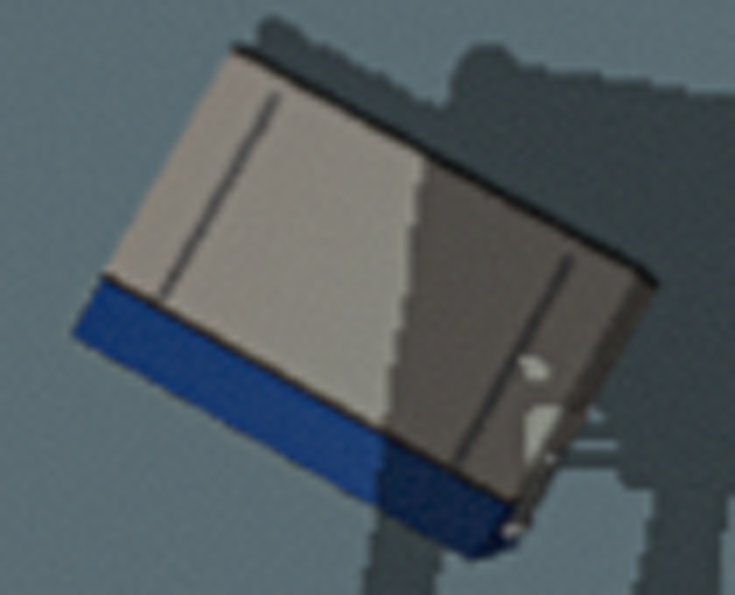

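The crop shows the case's top face. Its base edge runs from pixel (193.6,201.7) to (253.6,235.0), and its outer lid edge from (170.7,242.9) to (227.9,274.7).

```bash
python3 - <<'E'
from h import *
P=ray('top',[[193.6,201.7],[253.6,235],[170.7,242.9],[227.9,274.7]],.1)[:,:2]
print(P.round(4))
for i,j in((0,1),(2,3),(0,2),(1,3)):print(i,j,np.linalg.norm(P[i]-P[j]))
d=P[0]-P[1];print('yaw',np.arctan2(-d[0],d[1]), np.arctan2(-(P[2]-P[3])[0],(P[2]-P[3])[1]),'base c',P[:2].mean(0),'lid c',P[2:].mean(0))
E
```

```text
[[0.6448 0.2089]
 [0.5647 0.0639]
 [0.546  0.2616]
 [0.4716 0.1238]]
0 1 0.1657421991681402
2 3 0.15657243595530723
0 2 0.11202042036337749
1 3 0.11061994048988459
yaw -0.5049922912068292 -0.49455276951639787 base c [0.60474928 0.13641655] lid c [0.50880095 0.19267367]
```

The distances (166, 157, 112 and 111 mm) match the case within click accuracy. Yaw is about −0.50, with the base centre near (0.605, 0.137). I'll turn it back by pushing the right end of the lid, then look again.

```bash
python3 - <<'E'
from h import *
q=quat(0)
arm.reach([.435,.147,.22],q)
arm.move_straight([.435,.147,.045],feed=.2)
print('hit',arm.move_straight([.531,.147,.045],feed=.08,threshold=30))
o=arm.get_obs();print(o['ee_pos'],o['contact_force'])
arm.move_straight([.45,.147,.045],feed=.2)
arm.move_straight([.42,.12,.25],feed=.25)
arm.reach([.38,-.02,.40],q)
print(arm.get_obs()['time'])
im=save('top','top5')
cv2.imwrite('pics/crop5.png',cv2.resize(im[160:270,150:300,::-1],None,fx=5,fy=5,interpolation=cv2.INTER_CUBIC))
E
```

```text
hit False
[0.53104746 0.1470854  0.04501684] [-2.71585084  0.41776503 -0.45548589]
29.45
```

View pics/crop5.png

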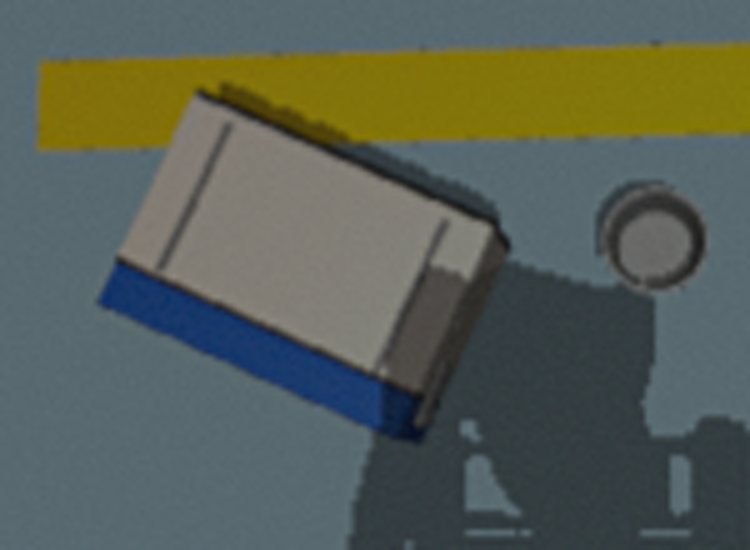

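Here the base edge runs from (190,178.4) to (251.6,208.6) and the lid edge from (169.6,220) to (233,248.2). It turned back only a little.

```bash
cat >> h.py <<'E'
def pose(px):
    P=ray('top',px,.1)[:,:2];print(P.round(4).tolist())
    for i,j in((0,1),(2,3),(0,2),(1,3)):print(round(np.linalg.norm(P[i]-P[j]),4),end=' ')
    d=P[0]-P[1];e=P[2]-P[3];print('yaw',np.arctan2(-d[0],d[1]), np.arctan2(-e[0],e[1]),'base c',P[:2].mean(0),'lid c',P[2:].mean(0))
E
python3 - <<'E'
from h import *
pose([[190,178.4],[251.6,208.6],[169.6,220],[233,248.2]])
E
```

```text
[[0.7021, 0.2194], [0.6277, 0.069], [0.6007, 0.266], [0.5336, 0.1124]]
0.1678 0.1676 0.1115 0.1036 yaw -0.45935469409352 -0.4121578511060349 base c [0.66485435 0.14422793] lid c [0.56715382 0.18920261]
```

It slid forward about 60 mm and barely turned, to yaw −0.45 with the base centre at x=0.665. The force sensor shows why: friction on the lid shortened the lever arm. I'll turn it from the far side instead, drawing the left end of the base back around an arc with the fingertip. That also gives back room in front of the line.

```bash
python3 - <<'E'
from h import *
a=-.45;n=np.array([np.cos(a),np.sin(a)]);t=np.array([-n[1],n[0]])
B=np.array([.663,.144]);R0=B-.0575*n-.045*t
C=B+.062*t
arm.reach(np.r_[C+.032*n,.24],quat(a))
arm.move_straight(np.r_[C+.032*n,.045],feed=.2)
arm.move_straight(np.r_[C+.012*n,.045],feed=.08,threshold=25)
for d in np.linspace(.1,.5,5):
    v=C+.010*n-R0;p=R0+[v[0]*np.cos(d)-v[1]*np.sin(d),v[0]*np.sin(d)+v[1]*np.cos(d)]
    f=arm.move_straight(np.r_[p,.045],feed=.07,rotation=quat(a+d),threshold=30)
    o=arm.get_obs();print(o['ee_pos'].round(3),o['contact_force'].round(1),f)
    if f:break
arm.move_straight(o['ee_pos']+[.04,0,0],feed=.15)
arm.move_straight(o['ee_pos']+[.04,0,.22],feed=.25)
arm.gripper_to(1)
arm.reach([.38,-.02,.40],quat(0))
print(arm.get_obs()['time'])
im=save('top','top6')
cv2.imwrite('pics/crop6.png',cv2.resize(im[160:270,150:300,::-1],None,fx=5,fy=5,interpolation=cv2.INTER_CUBIC))
E
```

```text
[0.692 0.206 0.045] [ 0.4 -0.1 -0.5] False
[0.683 0.215 0.045] [-0.6  0.5  0.1] False
[0.674 0.224 0.045] [-0.9  0.6  0. ] False
[0.664 0.232 0.045] [-0.7  0.  -0.1] False
[0.654 0.238 0.045] [-0.2 -0.   0.4] False
38.6917
```

View pics/crop6.png

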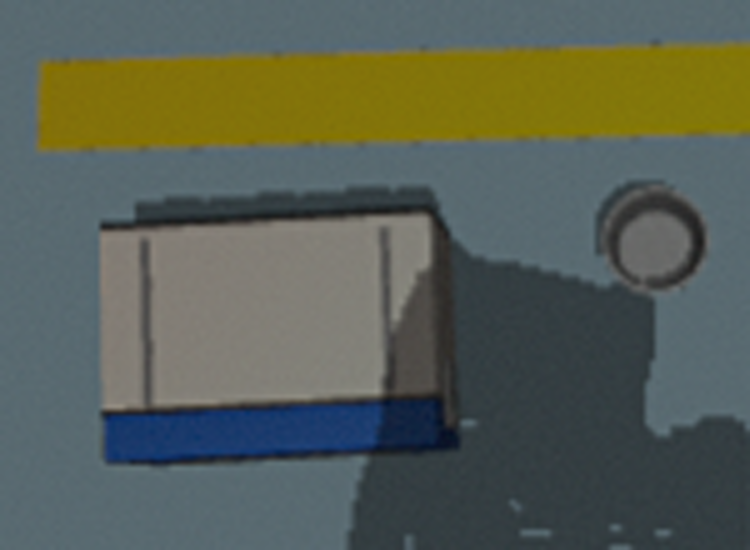

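The case now lies nearly parallel to the tape. Its base edge runs from (170,204.8) to (236.4,201.6), and its lid edge is around row 251.

```bash
python3 - <<'E'
from h import *
pose([[170,204.8],[236.4,201.6],[171,252.4],[238.6,249.6]])
E
```

```text
[[0.6375, 0.2663], [0.6447, 0.1056], [0.5235, 0.2602], [0.5303, 0.0991]]
0.1609 0.1612 0.1142 0.1146 yaw 0.04448112109276755 0.04238168991712893 base c [0.6411051  0.18595127] lid c [0.52686732 0.17966009]
```

The sizes check out at 161 × 114 mm, with yaw +0.043 against the line's +0.020. I'll finish with a square push using both open fingertips.

```bash
python3 - <<'E'
from h import *
q=quat(.02)
arm.reach([.475,.178,.24],q)
arm.move_straight([.475,.178,.045],feed=.2)
print('hit',arm.move_straight([.594,.181,.045],feed=.08,threshold=30))
o=arm.get_obs();print(o['ee_pos'],o['contact_force'])
arm.sleep(.2)
arm.move_straight([.49,.178,.045],feed=.15)
arm.move_straight([.43,.15,.25],feed=.25)
arm.reach([.38,-.02,.40],quat(0))
print(arm.get_obs()['time'])
im=save('top','top7');save('side','side7')
cv2.imwrite('pics/crop7.png',cv2.resize(im[150:260,150:300,::-1],None,fx=5,fy=5,interpolation=cv2.INTER_CUBIC))
E
```

```text
hit False
[0.59237828 0.1807293  0.04450351] [-6.1247915   0.17798506  3.75655037]
45.5417
```

View pics/crop7.png

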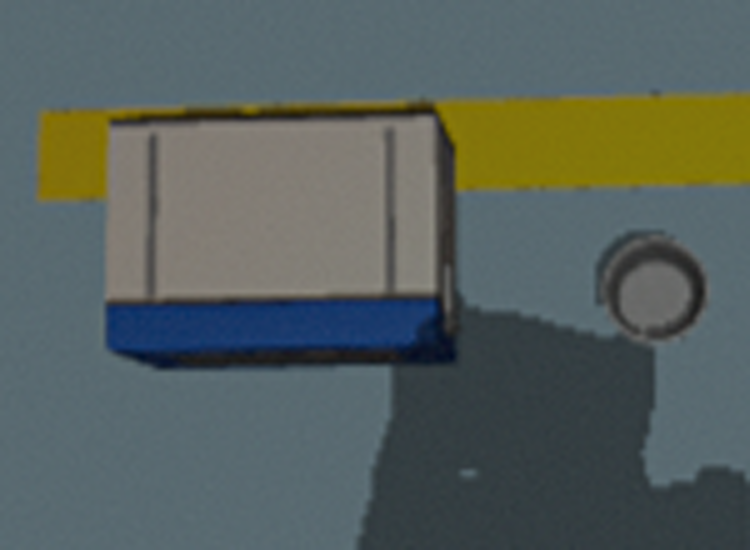

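View pics/side7.png

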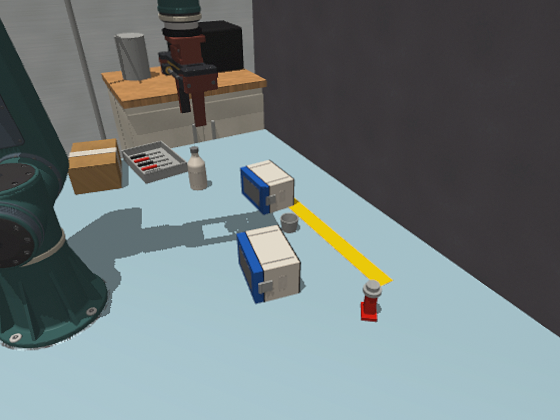

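View pics/top7.png

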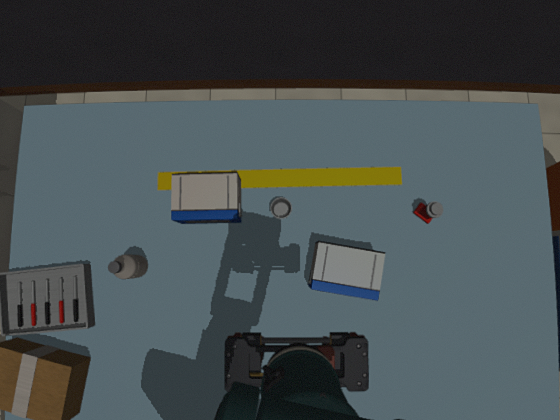

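The case lies on the tape and looks parallel to it. Its base edge runs from (171.4,174.2) to (237,171.6). The cup, adapter, bottle and right case are where they were. One last numeric check before handing in.

```bash
python3 - <<'E'
from h import *
P=ray('top',[[171.4,174.2],[237,171.6]],.1)[:,:2];d=P[0]-P[1]
m=P.mean(0)-[.724,.0034];a=.02
print(P,np.linalg.norm(d),'yaw',np.arctan2(-d[0],d[1]),'line x,y',m@[np.cos(a),np.sin(a)],m@[-np.sin(a),np.cos(a)])
im=cv2.imread('pics/top7.png')[:,:,::-1]
for b in blobs(mask(im,'blue'),50): print(rect(ray('top',b,.1)))
for b in blobs(mask(im,'red'),20)[-1:]: print('red',rect(ray('top',b,.0))[0])
o=arm.get_obs();print(o['contact_force'],o['time'])
E
```

```text
[[0.71284367 0.26567353]
 [0.71813704 0.10511922]] 0.1606415404802082 yaw 0.032957391537756536 line x,y -0.004868257637104134 0.1821301604468283
(array([0.61297485, 0.18339104]), (23.09404754638672, 159.3491973876953), np.float64(0.02167217869208975))
(array([ 0.43609134, -0.14953543]), (20.892112731933594, 158.09170532226562), np.float64(-0.17574239980849243))
red [ 0.6274256  -0.38326804]
[-0.73183743  0.57543326 -0.2988787 ] 45.6417
```

```bash
python3 -c "
from rig import arm
arm.hand_in(); print(arm.get_obs()['time'])"
```

```text
the job is handed in; nothing more can be done
the job is handed in; nothing more can be done
```

I tipped both cases onto their backs, found that the left one carries the green stamp, pushed it onto the dispatch line and handed the job in at about 46 s.

**Finding the stamp:** neither camera can see a base that faces straight away from the robot. I turned the left case about 25° on its back until a sliver of its base showed in the side view. The middle of that sliver was green, only one or two pixels wide. I never viewed the other base, so the identification rests on that sliver.

**Getting it to the line:** my first attempt to turn the case back mostly slid it forward about 60 mm. I then drew its base end back around an arc from the far side and pushed it on with both open fingertips.

**Last checks:**
- **Stamped case:** it lies on its back, with the bottom edge of its base about 5 mm short of the tape's middle line and 182 mm along it. It is square to the line within about 0.013 rad.
- **Other case:** it lies on its back where I tipped it, and its position did not change between the last pictures.
- **Bystanders:** the adapter measured within 1 mm of its start. The cup and bottle look unmoved in the pictures, but I did not measure them again.
- **Forces:** the tool touched nothing at the end. The highest contact forces I logged were about 8 N.

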